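Hold the stain case open

ROBOT

A 6-joint arm with a two-finger parallel gripper is mounted at the origin on the work surface; the furniture and walls round the work are solid. World frame = base frame: x ahead of the robot, y to its left, z up, the work surface at z = 0. Lengths are in m, angles in degrees, forces in N, time in s.
With the tool pointing down it reaches from about 0.4 to 0.825 m from the base axis. Payload 7 kg.
Tool frame: the origin (TCP) lies at the very end of the fingers, on their centre line; the grasp point (between the pads) lies hold_point_z behind it (hold_point_z is the distance from the TCP to the grasp point, in m); z points along the fingers, y is the line along which they close (so a half turn about z gives the same grasp; the last joint's range is limited). The gripper opens to 88 mm and grips with 3 to 60 N. Pads are 19 mm wide; open, the fingers measure 130 mm over their backs; the gripper's body (78 mm by 193 mm) begins 47 mm behind the grasp point.
Start: joints at [92.997, 20.546, 0.682, 0, -70.136, -16.507], TCP at [0.158, 0.656, 0.227] pointing down, gripper open.
Joint ranges: [-176.03, 176.03], [-82.01, 121.73], [-58.28, 71.71], [-173.87, 95.51], [-174.79, -0.11], [-173.66, 173.66]. Speed limits (degrees/s): [136.94, 136.94, 172.46, 180, 180, 180].

INTERFACE

Orientations are given as [roll, pitch, yaw] about the fixed x, y, z axes, in that order (R = Rz(yaw) Ry(pitch) Rx(roll)).
In Python, from plant import get_obs, snapshot, close_job, hold_point_z gives the robot as it stands.
- The arm moves only by the tool play_rows, never from a script. Its argument "commands" is a list that holds one entry, the list of rows, each a list of 7 numbers: the shift along the tool's x, y, z in cm, then the turn, a rotation vector about the tool's x, y, z in degrees, then the opening, from 0 (shut) to 1 (fully open). In form: [[[x, y, z, ax, ay, az, fingers], ...]]. A call has 1 to 20 rows; each row is the pose to reach, as a shift and turn from the pose commanded when the call began, along the tool's axes at that moment; what a row does not reach only later rows make up. A row lasts 1/12 s, in which the tool goes at most 41.7 mm and 7.16 degrees, less where a joint would pass 70% of its speed; a pose out of reach is approached as far as the arm can. A call with a gripper value outside its range is refused whole. The fingers move at their own pace and stop on an object; the grip force is fixed at half the most. Time passes only in rows, so rows that repeat a pose let the fingers close. It gives the time, the measured TCP pose, the force, the opening and the grip force at its end, in the units of the state.
- get_obs(): the state, without advancing time (a new reading comes with each control period).
- snapshot(name): name is "scene" or "top"; returns a dict with "frame" (480x640x3 uint8, red, green, blue), "camera_matrix" (3x3 intrinsics, pixels), "origin" and "attitude" of the camera in the world. Camera axes: x right, y down, z forward; pixel columns grow to the right and rows downward; lengths in m; the calibration is good to about 2 mm. A picture is of the moment at which its call begins. There is no depth.
- close_job(): hands the job in; it is judged then, once.
The state is a dict: "clock": time; "joint_pos": joint angles; "qvel": joint speeds; "tau": joint torques, N m; "tool_pos": TCP position; "orientation": TCP orientation; "force": force on the tool from outside, world axes, zero at the start; "moment": the same for the moment, N m; "opening": finger opening in m; "gripper_force": force on a finger pad.
Only numpy, scipy, OpenCV 4.12 (cv2) and the standard library are available. Lean on these libraries where they do the work, as an engineer would, in place of code of your own. Each camera call takes 0.05 s, during which the arm holds its last target. There are 200 camera calls.

TASK

Take the bar handle on the lid of the wooden stain case and tug it up, before touching the flip lever, to learn whether the lid is caught. If it is caught, flip the ball-ended lever on the case's front over to its other side to release it; if the lid comes freely, leave the lever alone, because flipping it would catch the lid. Then lift the lid by its handle to about 50 degrees and finish while holding it open there, without disturbing the pots, saucer and tools standing round the case.

Things in the scene. Friction and masses are not known exactly. Their poses are not given: they have to be found in the camera images.
- case: Wooden case, fixed, 160 mm deep (x), 300 wide (y), 85 high; origin: centre of its underside. Front: its own -x; +y is left seen from the robot. The lid, 8 mm thick, lies on top (z 85 to 93) and overhangs by 2 mm. On the front a steel catch housing (x -130 to -80, y -108 to -52, z up to 70; with the pivot cheeks 82), from which the flip lever stands up. Stain jars inside stay there.
- case_lid: The lid with its handle. Origin on the hinge line, which runs along the case's y at the far top edge: x +80, y 0, z 85 mm of the case. Shut, its axes are the case's; it opens by turning about +y, front up (limit 1.4 rad). 0.4 to 0.7 kg, hinge nearly free: it falls shut when let go. Caught, it lifts only about 0.03 rad (6 mm at the handle) and stops hard; free, it goes on rising.
- lid_handle (a point): Middle of the dark steel handle bar on the lid's front edge, left of the middle: a round bar 10 mm thick, 80 mm long, along the case's y, 47 mm before the case's front, free below and behind; two legs run back to the lid. With the lid shut at x -127, y +75, z 89 mm of the case; 207 mm from the hinge line. Pinch it from above; the bar can turn between the pads as the lid rises.
- catch_lever (a joint): Flip lever's angle about the case's x, rad, -0.6 to 0.6: positive when its ball leans to -y (right seen from the robot). Its weight (80 g) keeps it at one stop or the other; pushed past upright it falls over to the other side. It is found at either side, settled within 1 s of the start. One side catches the lid, the other frees it; which is which differs from start to start and is not visible.
- lever_ball (a point): Centre of the lever's black ball, 22 mm across, 60 mm from the pivot, which lies at x -110, y -80, z 75 mm of the case. The ball swings sideways, 34 mm either side of the pivot, at z 125 mm (135 upright). Push it across past upright with the closed fingers, from the side to which it leans, above the lid's level.
- mug: Bystander, loose, to be left where it is: white porcelain mug with a fixed lid, 75 x 100 x 111 mm; origin at the centre of its underside.
- small_jar: Bystander, loose, to be left where it is: small cream stain jar, 38 mm wide, 48 mm high; origin at the centre of its underside.
- paste_pot: Bystander, loose, to be left where it is: small pale paste pot, 56 mm wide, 51 mm high; origin at the centre of its underside.
- stilt: Bystander, loose, to be left where it is: three-armed clay kiln stilt, 58 x 50 x 24 mm; origin at the centre of its underside.
- saucer: Bystander, loose, to be left where it is: grey-white pigment saucer, 90 mm wide, 33 mm high; origin at the centre of its underside.
- brush: Bystander, loose, to be left where it is: paint brush lying flat, 180 mm long, 12 mm thick; origin at the centre of its underside.

How it is judged (in metres and radians):
On the way:
1. the lid is tugged up by its handle, held in the fingers, while the flip lever is still on the side where it was found (contact force between the fingers and case_lid above 1 N and distance between the grasp point and lid_handle below 0.06 m and angle between case_lid's own z axis and vertical above 0.015 rad and distance of lever_ball from where it was at the start of the episode below 0.02 m), for 0.1 s.
At the end, for the whole second after the job is handed in: The lid is held still by its handle in the fingers at 40 to 60 degrees (0.70 to 1.05 rad), the fingers pressing on the lid's handle with more than 1 N (angle between case_lid's own z axis and vertical between 0.7 and 1.05 rad and angular speed of case_lid below 0.1 rad/s and contact force between the fingers and case_lid above 1 N and distance between the grasp point and lid_handle below 0.06 m); the arm keeps its last pose, push and grip.
It fails at once if one of the loose things round the case is shifted by more than 30 mm or tipped over ((distance of mug from where it was at the start of the episode above 0.03 m or angle between mug's own z axis and vertical above 0.5 rad) or (distance of small_jar from where it was at the start of the episode above 0.03 m or angle between small_jar's own z axis and vertical above 0.5 rad) or (distance of paste_pot from where it was at the start of the episode above 0.03 m or angle between paste_pot's own z axis and vertical above 0.5 rad) or (distance of stilt from where it was at the start of the episode above 0.03 m or angle between stilt's own z axis and vertical above 0.5 rad) or (distance of saucer from where it was at the start of the episode above 0.03 m or angle between saucer's own z axis and vertical above 0.5 rad) or (distance of brush from where it was at the start of the episode above 0.03 m or angle between brush's own z axis and vertical above 0.5 rad)).
It also fails if it takes over 54 s, if anything falls off the work surface, if the arm or the gripper's body presses on something with over 40 N, if the wrist force passes 120 N, or if a joint passes its speed limit or range.

## Working session

There is one attempt and no reset: what is moved stays moved. The work goes in short steps, Python scripts to look and compute and a tool call to move; the robot and the scene stay as the last step left them, time stands still between calls to the robot, and variables do not carry over. Pictures are saved under pics/ and viewed, at most 10 in all, crops included, and the job is handed in when it is done.

Besides the shell and the picture viewer there is one more tool, called after ">>>" as name([rows], argument=value, ...), one row to a line, values as JSON. play_rows: Moves the arm, as the interface text tells. Its arguments: {"type":"object","properties":{"commands":{"type":"array","items":{"type":"array","items":{"type":"array","items":{"type":"number"}}}}},"required":["commands"]}

```bash
mkdir -p pics; ls; python3 - <<'E'
from plant import *
import cv2
print(get_obs()); print(hold_point_z)
for n in("scene","top"):
    s=snapshot(n); cv2.imwrite(f"pics/{n}0.png",s["frame"][:,:,::-1]); print(n,s["camera_matrix"],s["origin"],s["attitude"])
E
```

```text
pics
{'clock': 0.0, 'joint_pos': array([ 9.29957353e+01,  2.05920650e+01,  6.33653052e-01, -2.05798838e-02,
       -7.01338542e+01, -1.65078700e+01]), 'qvel': array([ 0.03889335,  0.04295513,  0.04679357,  0.07830233, -0.07500256,
        0.07672319]), 'tau': array([ 5.11237213e-04, -5.82718277e+01,  2.93062645e+01,  6.99768305e+00,
        7.06877807e-03, -1.49211683e-04]), 'tool_pos': array([0.15761202, 0.65584746, 0.2256132 ]), 'orientation': array([ 1.79906039e+02, -7.67094106e-03, -1.35191376e+01]), 'force': array([-0.88124361,  0.71127825,  0.19392849]), 'moment': array([-0.04150629, -0.04229793, -0.01783039]), 'gripper_force': 0.0, 'opening': 0.08747361514797089}
0.0188
scene [[495.31987261   0.         318.09753462]
 [  0.         495.31987261 244.08305314]
 [  0.           0.           1.        ]] [0.15599806 0.57691585 0.5666388 ] [-123.0695864    -1.02959855 -147.90647767]
top [[582.60715823   0.         324.06842488]
 [  0.         582.60715823 239.15322396]
 [  0.           0.           1.        ]] [ 0.38380658 -0.04868779  1.12845948] [-170.51101132    1.21900706  -90.98119558]
```

View pics/scene0.png

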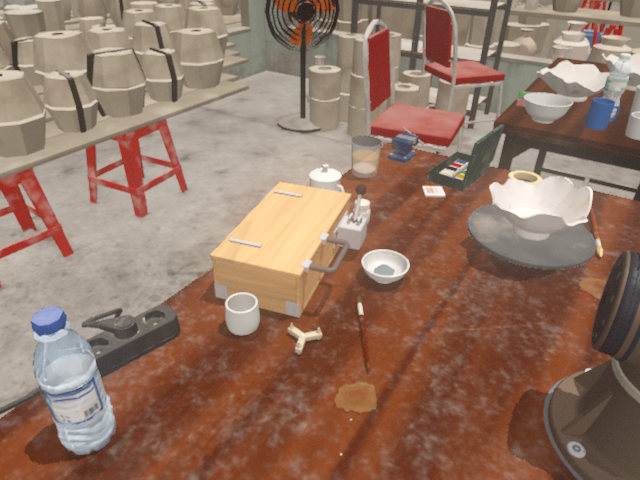

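View pics/top0.png

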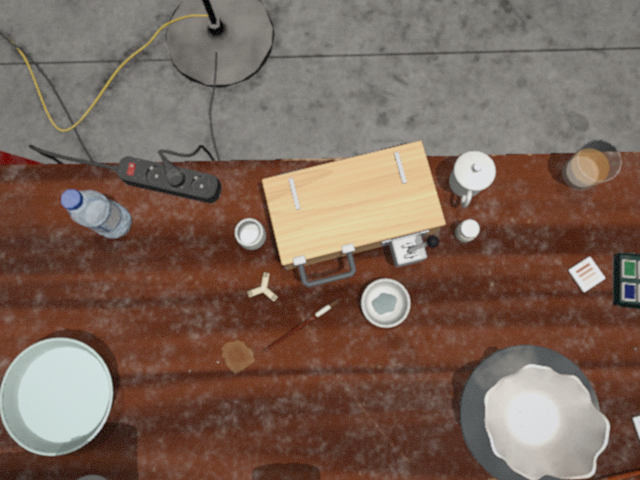

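The top view shows the lid with corners at about (263,179), (420,143), (443,222) and (283,266). The handle bar runs (303,284)–(353,272), and the ball at (433,241) leans to the robot's right. The mug is at (470,175), the small jar at (467,231), the saucer at (386,303) and the paste pot at (250,235). In the scene view the ball is at (361,189) and the bar is around (305–345,268).

```bash
cat > h.py <<'E'
import numpy as np, cv2
from scipy.spatial.transform import Rotation as R
from plant import *
CAM={}
def ray(s,uv):
    d=np.linalg.inv(s["camera_matrix"])@[uv[0],uv[1],1.]
    return np.array(s["origin"]),R.from_euler('xyz',s["attitude"],degrees=True).as_matrix()@d
def onplane(s,uv,z):
    o,d=ray(s,uv); return o+d*(z-o[2])/d[2]
def tri(s1,p1,s2,p2):
    o1,d1=ray(s1,p1);o2,d2=ray(s2,p2)
    t=np.linalg.lstsq(np.c_[d1,-d2],o2-o1,rcond=None)[0]
    a,b=o1+t[0]*d1,o2+t[1]*d2
    return (a+b)/2,np.linalg.norm(a-b)
E
python3 - <<'E'
from h import *
np.set_printoptions(precision=4,suppress=True)
s=snapshot("scene");t=snapshot("top")
hsv=cv2.cvtColor(t["frame"],cv2.COLOR_RGB2HSV)
m=cv2.inRange(hsv,(10,60,130),(30,200,255)); m=cv2.morphologyEx(m,cv2.MORPH_OPEN,np.ones((5,5)))
m=cv2.morphologyEx(m,cv2.MORPH_CLOSE,np.ones((15,15)))
c=max(cv2.findContours(m,0,2)[0],key=cv2.contourArea)
r=cv2.minAreaRect(c);print(r,cv2.boxPoints(r))
for p in cv2.boxPoints(r):print(onplane(t,p,.093))
print("ball",tri(t,(433,241),s,(361,189)))
A=cv2.resize(t["frame"][210:300,280:450],None,fx=4.5,fy=4.5,interpolation=cv2.INTER_CUBIC)
cv2.imwrite("pics/c1.png",A[:,:,::-1])
B=cv2.resize(s["frame"][170:290,290:420],None,fx=5,fy=5,interpolation=cv2.INTER_CUBIC)
cv2.imwrite("pics/c2.png",B[:,:,::-1])
E
```

```text
((352.82354736328125, 200.79412841796875), (92.16352844238281, 169.5323944091797), 75.96376037597656) [[259.4118 176.6471]
 [423.8824 135.5294]
 [446.2353 224.9412]
 [281.7647 266.0588]]
[0.6763 0.0873 0.093 ]
[ 0.7478 -0.2177  0.093 ]
[ 0.5787 -0.2502  0.093 ]
[0.51  0.047 0.093]
ball (array([ 0.5453, -0.2195,  0.1244]), np.float64(0.000890055152210497))
```

View pics/c1.png

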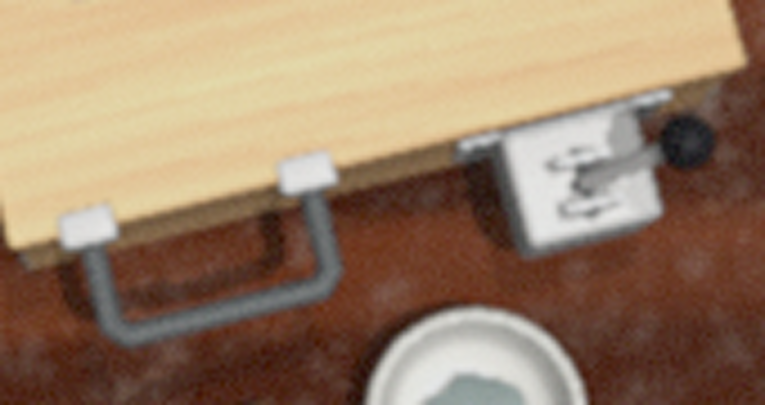

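View pics/c2.png

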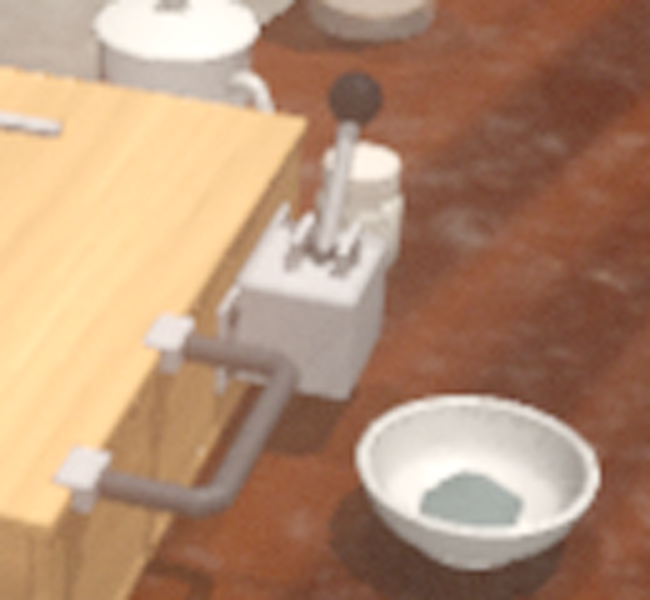

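The top crop puts the bar's corners at (128,332) and (332,285), the ball at (687,140) and the lid's front corners at (10,248) and (745,68). The scene crop puts the bar's corners at (215,500) and (285,362) and the ball at (355,97).

```bash
python3 - <<'E'
from h import *
np.set_printoptions(precision=4,suppress=True)
s=snapshot("scene");t=snapshot("top")
T=lambda x,y:(280+x/4.5,210+y/4.5); S=lambda x,y:(290+x/5,170+y/5)
l=tri(t,T(128,332),s,S(215,500));r=tri(t,T(332,285),s,S(285,362));b=tri(t,T(687,140),s,S(355,97))
print("bar",l,r,"mid",(l[0]+r[0])/2,"ball",b)
fl,fr=onplane(t,T(10,248),.093),onplane(t,T(745,68),.093)
d=fl-fr; yaw=np.arctan2(-d[0],d[1]); print(fl,fr,np.linalg.norm(d),"yaw",np.degrees(yaw))
db=l[0]-r[0]; print("bar yaw",np.degrees(np.arctan2(-db[0],db[1])),np.linalg.norm(db))
Rz=R.from_euler('z',yaw).as_matrix()
c=(fl+fr)/2-[0,0,.093]+Rz@[.082,0,0]
print("case",c)
W=lambda p:c+Rz@np.array(p)
print("handle",W([-.127,.075,.089]),"ball+",W([-.11,-.114,.125]),"ball-",W([-.11,-.046,.125]),"pivot",W([-.11,-.08,.075]))
for n,p,z in(("saucer",(386,303),.033),("jar",(467,228),.048),("mug",(475,168),.11),("pot",(250,233),.05),("stilt",(263,288),.02),("brushtip",(329,307),.01)):
    print(n,onplane(t,p,z),"in case",Rz.T@(onplane(t,p,z)-c))
print("tool0",get_obs()["tool_pos"],get_obs()["clock"])
E
```

```text
bar (array([0.4782, 0.    , 0.0865]), np.float64(0.0007265560652279648)) (array([ 0.4961, -0.081 ,  0.0904]), np.float64(0.003126670775264275)) mid [ 0.4872 -0.0405  0.0884] ball (array([ 0.5451, -0.2191,  0.1237]), np.float64(0.000695948914252927))
[0.5117 0.0462 0.093 ] [ 0.5784 -0.2489  0.093 ] 0.30253852724673636 yaw 12.739503316491078
bar yaw 12.457601834501022 0.0830587548394994
case [ 0.625  -0.0833 -0.    ]
handle [ 0.4846 -0.0381  0.089 ] ball+ [ 0.5429 -0.2187  0.125 ] ball- [ 0.5279 -0.1524  0.125 ] pivot [ 0.5354 -0.1856  0.075 ]
saucer [ 0.444  -0.1422  0.033 ] in case [-0.1895 -0.0175  0.033 ]
jar [ 0.5805 -0.2974  0.048 ] in case [-0.0907 -0.199   0.048 ]
mug [ 0.6786 -0.3038  0.11  ] in case [ 0.0037 -0.2268  0.11  ]
pot [0.5791 0.1106 0.05  ] in case [-0.002   0.1993  0.05  ]
stilt [0.4775 0.0898 0.02  ] in case [-0.1057  0.2014  0.02  ]
brushtip [ 0.4397 -0.0353  0.01  ] in case [-0.1702  0.0877  0.01  ]
tool0 [0.1577 0.6561 0.2262] 0.3
```

```bash
cat >> h.py <<'E'
def shift(pos,yaw,tilt=0,base=None):
    """row (cm, deg) from measured pose to pos, tool down at yaw, then tilted by tilt deg about tool x"""
    o=get_obs(); p,e=base or (o["tool_pos"],o["orientation"])
    R0=R.from_euler('xyz',e,degrees=True); R1=R.from_euler('xyz',[180,0,yaw],degrees=True)*R.from_rotvec([tilt,0,0],degrees=True)
    return np.r_[R0.inv().apply(np.array(pos)-p)*100,(R0.inv()*R1).as_rotvec(degrees=True)].round(2)
E
python3 - <<'E'
from h import *
b=([.158,.656,.227],[180,0,-13.51])
print(shift([.486,-.039,.23],-77.4,base=b))
t=snapshot("top")
for p,z in(((57,397),.08),((72,200),.22)):print(onplane(t,p,z))
E
```

```text
[48.13 59.91 -0.3  -0.   -0.   63.89]
[0.28714678 0.44618876 0.08      ]
[0.60849215 0.37391287 0.22      ]
```

>>> play_rows([
  [[0,0,-10,0,0,0,0.35],[0,0,-10,0,0,0,0.35],[0,0,-10,0,0,0,0.35],[48.1,59.9,-8,0,0,63.9,0.35],[48.1,59.9,-8,0,0,63.9,0.35],[48.1,59.9,-8,0,0,63.9,0.35],[48.1,59.9,-8,0,0,63.9,0.35],[48.1,59.9,-8,0,0,63.9,0.35],[48.1,59.9,-8,0,0,63.9,0.35],[48.1,59.9,-8,0,0,63.9,0.35],[48.1,59.9,-8,0,0,63.9,0.35],[48.1,59.9,-8,0,0,63.9,0.35],[48.1,59.9,-8,0,0,63.9,0.35],[48.1,59.9,-8,0,0,63.9,0.35],[48.1,59.9,-8,0,0,63.9,0.35],[48.1,59.9,-8,0,0,63.9,0.35],[48.1,59.9,-8,0,0,63.9,0.35],[48.1,59.9,-8,0,0,63.9,0.35],[48.1,59.9,-8,0,0,63.9,0.35],[48.1,59.9,-8,0,0,63.9,0.35]],
])

```text
clock: 2.02
tool_pos: [0.4601, 0.0138, 0.3087]
orientation: [-179.9, 0.0, -77.4]
force: [0.4, 1.8, 0.2]
opening: 0.0308
gripper_force: 0.0
```

>>> play_rows([
  [[5.2,-1.3,10,0,0,0,0.35],[5.2,-1.3,10,0,0,0,0.35],[5.2,-1.3,10,0,0,0,0.35],[5.2,-1.3,10,0,0,0,0.35],[5.2,-1.3,10,0,0,0,0.35],[5.2,-1.3,10,0,0,0,0.35]],
])

```text
clock: 2.52
tool_pos: [0.4845, -0.0319, 0.2093]
orientation: [-179.9, -0.0, -77.4]
force: [0.8, 0.2, 0.3]
opening: 0.0309
gripper_force: 0.0
```

```bash
python3 - <<'E'
from h import *
o=get_obs();print(o["tool_pos"],o["orientation"],o["qvel"],o["opening"]);print(shift([.486,-.039,.070],-77.4))
s=snapshot("scene");cv2.imwrite("pics/s2.png",cv2.resize(s["frame"][100:300,180:440],None,fx=3,fy=3)[:,:,::-1])
E
```

```text
[ 0.48451229 -0.03186065  0.20934689] [-1.79920893e+02 -2.56110981e-02 -7.74119033e+01] [ 0.87004873 -1.21552683  0.70710974 -0.04377109  0.05382215  0.03323938] 0.03090132040577694
[ 7.200e-01  3.000e-02  1.393e+01 -8.000e-02 -3.000e-02 -1.000e-02]
```

View pics/s2.png

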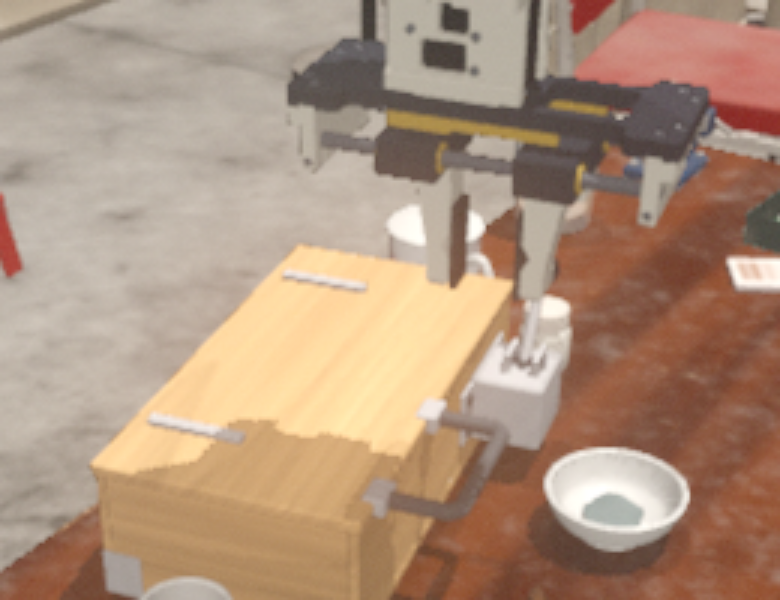

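The fingers (tips near crop pixels (440,285) and (530,300)) hang open across the bar's direction, and the bar is at crop (415–505,430–515). I'll descend and close.

>>> play_rows([
  [[0.7,0,4,0,0,0,0.35],[0.7,0,7,0,0,0,0.35],[0.7,0,9,0,0,0,0.35],[0.7,0,10.5,0,0,0,0.35],[0.7,0,12,0,0,0,0.35],[0.7,0,13,0,0,0,0.35],[0.7,0,13.8,0,0,0,0.35],[0.7,0,13.8,0,0,0,0.35],[0.7,0,13.8,0,0,0,0.35],[0.7,0,13.8,0,0,0,0.35]],
])

```text
clock: 3.4
tool_pos: [0.4863, -0.0383, 0.0713]
orientation: [-179.9, -0.0, -77.4]
force: [0.3, -0.0, 1.1]
opening: 0.0308
gripper_force: 0.0
```

>>> play_rows([
  [[0,0,0,0,0,0,0],[0,0,0,0,0,0,0],[0,0,0,0,0,0,0],[0,0,0,0,0,0,0],[0,0,0,0,0,0,0],[0,0,0,0,0,0,0]],
])

```text
clock: 3.9
tool_pos: [0.4862, -0.0387, 0.0705]
orientation: [-179.9, -0.0, -77.4]
force: [2.4, 0.7, 0.5]
opening: 0.0089
gripper_force: 30.0
```

>>> play_rows([
  [[0,0,-0.2,0,0,0,0],[0,0,-0.4,0,0,0,0],[0,0,-0.5,0,0,0,0],[0,0,-0.5,0,0,0,0],[0,0,-0.5,0,0,0,0]],
])

```text
clock: 4.32
tool_pos: [0.4864, -0.0387, 0.0755]
orientation: [-179.9, -0.0, -77.4]
force: [5.3, 1.1, -3.0]
opening: 0.0091
gripper_force: 30.0
```

>>> play_rows([
  [[0,0,-0.2,0,0,0,0],[0,0,-0.3,0,0,0,0],[0,0,-0.4,0,0,0,0],[0,0,-0.4,0,0,0,0],[0,0,-0.4,0,0,0,0]],
])

```text
clock: 4.73
tool_pos: [0.4866, -0.0386, 0.0795]
orientation: [-179.9, -0.0, -77.4]
force: [6.4, 0.4, -3.4]
opening: 0.0088
gripper_force: 30.0
```

>>> play_rows([
  [[0,0,-0.4,0,0,0,0],[0,0,-0.8,0,0,0,0],[0,0,-1.2,0,0,0,0],[0,0,-1.2,0,0,0,0],[0,0,-1.2,0,0,0,0]],
])

```text
clock: 5.15
tool_pos: [0.4878, -0.0383, 0.0921]
orientation: [-179.7, -0.0, -77.4]
force: [9.5, -1.0, -3.7]
opening: 0.009
gripper_force: 30.0
```

```bash
python3 - <<'E'
from h import *
o=get_obs();print(o["tool_pos"],o["force"],o["clock"])
s=snapshot("scene");cv2.imwrite("pics/s3.png",cv2.resize(s["frame"][100:300,180:440],None,fx=3,fy=3)[:,:,::-1])
# lid path: handle about hinge
th0=np.arctan2(.004,.207);r=np.hypot(.004,.207)
th=np.arcsin((o["tool_pos"][2]+.0188-.085)/r)-th0;print("theta now",th)
y=np.radians(12.6);f=np.array([np.cos(y),np.sin(y)])
R0=R.from_euler('xyz',o["orientation"],degrees=True)
for t in np.linspace(th,.88,15):
    dx=r*(np.cos(th+th0)-np.cos(t+th0));dz=r*(np.sin(t+th0)-np.sin(th+th0))
    print(round(t,3),(R0.inv().apply([*(f*dx),dz])*100).round(2))
E
```

```text
[ 0.48776498 -0.03833357  0.09205308] [ 9.50974731 -1.03752211 -3.68897025] 5.15
theta now 0.10587632309010543
0.106 [0. 0. 0.]
0.161 [ 0.   -0.18 -1.13]
0.216 [ 0.   -0.42 -2.25]
0.272 [ 0.   -0.72 -3.35]
0.327 [ 0.   -1.09 -4.44]
0.382 [ 0.   -1.51 -5.5 ]
0.438 [ 0.   -1.99 -6.54]
0.493 [ 0.   -2.53 -7.55]
0.548 [ 0.   -3.12 -8.53]
0.604 [ 0.   -3.77 -9.48]
0.659 [ 1.000e-02 -4.470e+00 -1.038e+01]
0.714 [ 1.000e-02 -5.210e+00 -1.125e+01]
0.769 [ 1.000e-02 -6.010e+00 -1.208e+01]
0.825 [ 1.000e-02 -6.840e+00 -1.286e+01]
0.88 [ 1.000e-02 -7.720e+00 -1.359e+01]
```

View pics/s3.png

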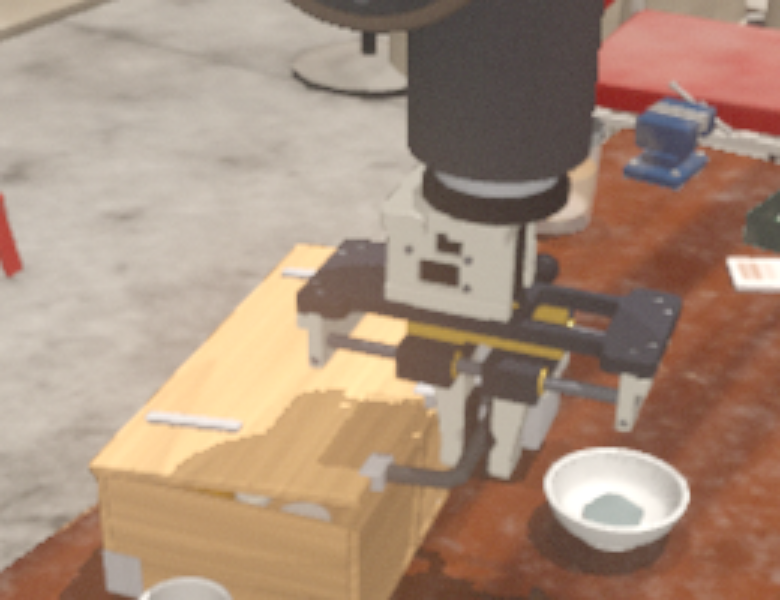

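The lid comes freely: its edge has risen and the jars show in the gap at crop (240–330,500). The lever stays untouched. I'll follow the arc.

>>> play_rows([
  [[0,-0.2,-0.5,0,0,0,0],[0,-0.3,-1.1,0,0,0,0],[0,-0.4,-1.7,0,0,0,0],[0,-0.55,-2.25,0,0,0,0],[0,-0.7,-2.8,0,0,0,0],[0,-0.85,-3.35,0,0,0,0],[0,-1.2,-4.4,0,0,0,0],[0,-1.4,-5,0,0,0,0],[0,-1.6,-5.5,0,0,0,0],[0,-1.6,-5.5,0,0,0,0],[0,-1.6,-5.5,0,0,0,0]],
])

```text
clock: 6.12
tool_pos: [0.5022, -0.035, 0.1463]
orientation: [-179.9, 0.0, -77.4]
force: [7.2, -0.8, -7.3]
opening: 0.009
gripper_force: 30.0
```

>>> play_rows([
  [[0,-0.35,-0.5,0,0,0,0],[0,-0.6,-1.05,0,0,0,0],[0,-0.9,-1.55,0,0,0,0],[0,-1.15,-2.05,0,0,0,0],[0,-1.45,-2.55,0,0,0,0],[0,-1.75,-3.05,0,0,0,0],[0,-2.05,-3.5,0,0,0,0],[0,-2.35,-4,0,0,0,0],[0,-2.7,-4.45,0,0,0,0],[0,-3.05,-4.9,0,0,0,0],[0,-3.4,-5.3,0,0,0,0],[0,-3.8,-5.75,0,0,0,0],[0,-4.2,-6.2,0,0,0,0],[0,-4.6,-6.6,0,0,0,0],[0,-5,-7,0,0,0,0],[0,-5.4,-7.35,0,0,0,0],[0,-5.8,-7.7,0,0,0,0],[0,-6.2,-8,0,0,0,0],[0,-6.2,-8,0,0,0,0],[0,-6.2,-8,0,0,0,0]],
])

```text
clock: 7.78
tool_pos: [0.5602, -0.0219, 0.2277]
orientation: [179.9, 0.0, -77.4]
force: [-11.9, 3.9, 9.5]
opening: 0.0093
gripper_force: 30.0
```

>>> play_rows([
  [[0,0,0,0,0,0,0],[0,0,0,0,0,0,0],[0,0,0,0,0,0,0],[0,0,0,0,0,0,0],[0,0,0,0,0,0,0],[0,0,0,0,0,0,0]],
])

```text
clock: 8.28
tool_pos: [0.5601, -0.0219, 0.2276]
orientation: [179.9, 0.0, -77.4]
force: [-11.9, 3.7, 9.0]
opening: 0.0092
gripper_force: 30.0
```

```bash
python3 - <<'E'
from h import *
o=get_obs();print(o["tool_pos"],o["force"],o["clock"],o["qvel"],np.arcsin((o["tool_pos"][2]+.0188-.085)/.207)-.019)
s=snapshot("scene");cv2.imwrite("pics/s4.png",cv2.resize(s["frame"][80:360,160:460],None,fx=2,fy=2)[:,:,::-1])
E
```

```text
[ 0.560104   -0.02191572  0.22755132] [-11.905004     3.66663506   9.02819232] 8.2833 [-0.00755319  0.03288385 -0.07211516 -0.01783761  0.02104855 -0.03154465] 0.8748272815187894
```

View pics/s4.png

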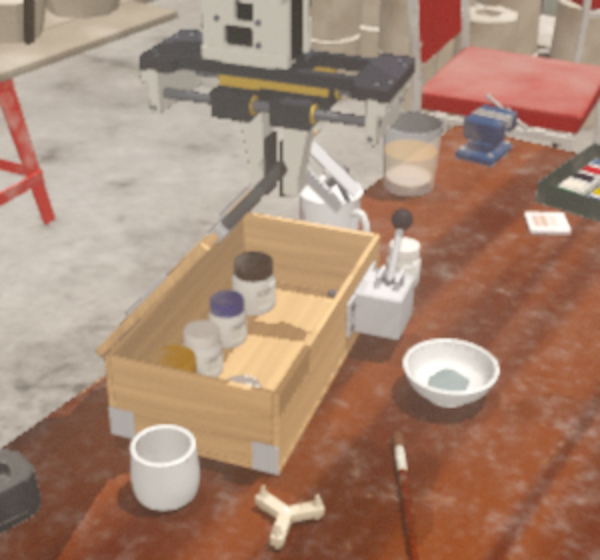

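The lid stands open at about 50°, with the bar held in the fingers around crop (270,185). The lever ball at (402,218) is where it was, and the visible bystanders have not moved. The arm is still, so I'm handing in.

```bash
python3 -c "
from plant import *
print(close_job())"
```

```text
the job is handed in; nothing more can be done
None
```

The tug showed the lid was free, so I left the lever alone, lifted the lid by its handle to about 50° (0.87 rad, worked out from the tool height) and handed the job in with the lid held still there; no verdict came back.

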